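# Sort sealed topping canisters by heft

### The job

Take the two sealed steel topping canisters one at a time: lift the canister just clear of the counter (no more than a couple of centimetres), hold it still there to feel its weight, then seat it before taking the other. One that weighs more than 330 g is full and belongs in either well of the cone stand (the block with two wafer cones standing on it); a lighter one is spent and belongs in either well of the steel refill rack (the block with the carrying hoop). Lower each canister upright into its well until it gently rests on the well's floor, whose height differs from well to well, and only then let go, so that it is neither pressed down hard (20 N is too much) nor dropped the last few millimetres, and leave the shakers and the scoop where they are.

Things in the scene. Friction and masses are not known exactly. Their poses are not given: they have to be found in the camera images.
- canister_1: sealed plain stainless canister, 56 mm diameter, 110 mm tall (straight side to 100 mm, then a 51 mm wide cap 10 mm high), bottom edge chamfered 1.5 mm wide by 3 mm high. Origin at the centre of its underside, z up along its axis. It stands on the white marble counter, whose top is at z = 0. It weighs anywhere from 130 to 530 g and its content cannot be seen; both canisters look alike and both may be full, both spent, or one of each.
- canister_2: sealed plain stainless canister, 56 mm diameter, 110 mm tall (straight side to 100 mm, then a 51 mm wide cap 10 mm high), bottom edge chamfered 1.5 mm wide by 3 mm high. Origin at the centre of its underside, z up along its axis. It stands on the white marble counter, whose top is at z = 0. It weighs anywhere from 130 to 530 g and its content cannot be seen; both canisters look alike and both may be full, both spent, or one of each.
- stand: cone stand, fixed: pink melamine block 50 mm high, 84 mm wide (its y) and 220 mm long (its x, from -85 to +135 mm). Origin at the centre of its underside between the two wells, which lie at x = -45 and +45 mm. Two wafer cones stand at x = 112 mm, reaching 112 mm above the counter. For full canisters.
- rack: refill rack, fixed: steel block 50 mm high, 84 mm wide (its y) and 190 mm long (its x, from -85 to +105 mm). Origin at the centre of its underside between the two wells, which lie at x = -45 and +45 mm. A steel carrying hoop stands across it at x = 95 mm, reaching 104 mm above the counter. For spent canisters.
- stand_well0 (a point): Cone stand, well at its x = -45 mm: round well, 60 mm across and straight-sided with a 1.5 mm chamfer; the point is the centre of its mouth, level with the block's top (50 mm above the counter). The floor inside is a height-adjustable flat disc set anywhere from 16 to 38 mm below the mouth, differing from well to well and not measured: feel for it. The disc is cushioned and gives about 1 mm for each 4 N, 2 mm at most. Axes as the block's.
- stand_well1 (a point): Cone stand, well at its x = 45 mm: round well, 60 mm across and straight-sided with a 1.5 mm chamfer; the point is the centre of its mouth, level with the block's top (50 mm above the counter). The floor inside is a height-adjustable flat disc set anywhere from 16 to 38 mm below the mouth, differing from well to well and not measured: feel for it. The disc is cushioned and gives about 1 mm for each 4 N, 2 mm at most. Axes as the block's.
- rack_well0 (a point): Refill rack, well at its x = -45 mm: round well, 60 mm across and straight-sided with a 1.5 mm chamfer; the point is the centre of its mouth, level with the block's top (50 mm above the counter). The floor inside is a height-adjustable flat disc set anywhere from 16 to 38 mm below the mouth, differing from well to well and not measured: feel for it. The disc is cushioned and gives about 1 mm for each 4 N, 2 mm at most. Axes as the block's.
- rack_well1 (a point): Refill rack, well at its x = 45 mm: round well, 60 mm across and straight-sided with a 1.5 mm chamfer; the point is the centre of its mouth, level with the block's top (50 mm above the counter). The floor inside is a height-adjustable flat disc set anywhere from 16 to 38 mm below the mouth, differing from well to well and not measured: feel for it. The disc is cushioned and gives about 1 mm for each 4 N, 2 mm at most. Axes as the block's.
- shaker_1: bystander: amber glass sprinkle shaker with steel top, 52 mm diameter, 101 mm tall, upright, loose; origin at the centre of its underside.
- shaker_2: bystander: amber glass sprinkle shaker with steel top, 52 mm diameter, 101 mm tall, upright, loose; origin at the centre of its underside.
- scoop: bystander: steel spade scoop with white handle lying flat on the counter, 228 mm long along its x (handle to -x), 64 mm wide, 22 mm high; origin under the joint of handle and blade.

How it is judged (in metres and radians):
On the way, in this order (a step that is already met when the one before it is completed fails the run):
1. one canister is held still in the gripper just clear of the counter (3 to 35 mm), to feel its weight (((height (world z) of canister_1 between 0.003 and 0.035 m and linear speed of canister_1 below 0.02 m/s and angle between canister_1's own z axis and vertical below 0.15 rad and contact force between the fingers and canister_1 above 0.5 N and contact force between canister_1 and table below 0.01 N and horizontal distance between canister_1 and stand_well0 above 0.05 m and horizontal distance between canister_1 and stand_well1 above 0.05 m and horizontal distance between canister_1 and rack_well0 above 0.05 m and horizontal distance between canister_1 and rack_well1 above 0.05 m) or (height (world z) of canister_2 between 0.003 and 0.035 m and linear speed of canister_2 below 0.02 m/s and angle between canister_2's own z axis and vertical below 0.15 rad and contact force between the fingers and canister_2 above 0.5 N and contact force between canister_2 and table below 0.01 N and horizontal distance between canister_2 and stand_well0 above 0.05 m and horizontal distance between canister_2 and stand_well1 above 0.05 m and horizontal distance between canister_2 and rack_well0 above 0.05 m and horizontal distance between canister_2 and rack_well1 above 0.05 m))), for 0.2 s.
2. that canister is seated upright in a well and released (((((horizontal distance between canister_1 and stand_well0 below 0.006 m and z of canister_1 in the frame of stand_well0 below -0.012 m) or (horizontal distance between canister_1 and stand_well1 below 0.006 m and z of canister_1 in the frame of stand_well1 below -0.012 m) or (horizontal distance between canister_1 and rack_well0 below 0.006 m and z of canister_1 in the frame of rack_well0 below -0.012 m) or (horizontal distance between canister_1 and rack_well1 below 0.006 m and z of canister_1 in the frame of rack_well1 below -0.012 m)) and angle between canister_1's own z axis and vertical below 0.05 rad and linear speed of canister_1 below 0.02 m/s and contact force between the fingers and canister_1 below 0.05 N) or (((horizontal distance between canister_2 and stand_well0 below 0.006 m and z of canister_2 in the frame of stand_well0 below -0.012 m) or (horizontal distance between canister_2 and stand_well1 below 0.006 m and z of canister_2 in the frame of stand_well1 below -0.012 m) or (horizontal distance between canister_2 and rack_well0 below 0.006 m and z of canister_2 in the frame of rack_well0 below -0.012 m) or (horizontal distance between canister_2 and rack_well1 below 0.006 m and z of canister_2 in the frame of rack_well1 below -0.012 m)) and angle between canister_2's own z axis and vertical below 0.05 rad and linear speed of canister_2 below 0.02 m/s and contact force between the fingers and canister_2 below 0.05 N))), for 0.2 s.
3. the other canister is held still just clear of the counter (3 to 35 mm), while the first stays in its well (((((horizontal distance between canister_1 and stand_well0 below 0.006 m and z of canister_1 in the frame of stand_well0 below -0.012 m) or (horizontal distance between canister_1 and stand_well1 below 0.006 m and z of canister_1 in the frame of stand_well1 below -0.012 m) or (horizontal distance between canister_1 and rack_well0 below 0.006 m and z of canister_1 in the frame of rack_well0 below -0.012 m) or (horizontal distance between canister_1 and rack_well1 below 0.006 m and z of canister_1 in the frame of rack_well1 below -0.012 m)) and height (world z) of canister_2 between 0.003 and 0.035 m and linear speed of canister_2 below 0.02 m/s and angle between canister_2's own z axis and vertical below 0.15 rad and contact force between the fingers and canister_2 above 0.5 N and contact force between canister_2 and table below 0.01 N and horizontal distance between canister_2 and stand_well0 above 0.05 m and horizontal distance between canister_2 and stand_well1 above 0.05 m and horizontal distance between canister_2 and rack_well0 above 0.05 m and horizontal distance between canister_2 and rack_well1 above 0.05 m) or (((horizontal distance between canister_2 and stand_well0 below 0.006 m and z of canister_2 in the frame of stand_well0 below -0.012 m) or (horizontal distance between canister_2 and stand_well1 below 0.006 m and z of canister_2 in the frame of stand_well1 below -0.012 m) or (horizontal distance between canister_2 and rack_well0 below 0.006 m and z of canister_2 in the frame of rack_well0 below -0.012 m) or (horizontal distance between canister_2 and rack_well1 below 0.006 m and z of canister_2 in the frame of rack_well1 below -0.012 m)) and height (world z) of canister_1 between 0.003 and 0.035 m and linear speed of canister_1 below 0.02 m/s and angle between canister_1's own z axis and vertical below 0.15 rad and contact force between the fingers and canister_1 above 0.5 N and contact force between canister_1 and table below 0.01 N and horizontal distance between canister_1 and stand_well0 above 0.05 m and horizontal distance between canister_1 and stand_well1 above 0.05 m and horizontal distance between canister_1 and rack_well0 above 0.05 m and horizontal distance between canister_1 and rack_well1 above 0.05 m))), for 0.2 s.
At the end, for the whole second after the job is handed in: Each canister rests upright (within 0.05 rad) and released in a well, centred within 6 mm and its underside at least 12 mm below the mouth: heavier than 330 g in the cone stand, lighter in the refill rack (between 300 and 360 g either is accepted, judged by the weight resting in the well) (((horizontal distance between canister_1 and stand_well0 below 0.006 m and z of canister_1 in the frame of stand_well0 below -0.012 m and contact force between canister_1 and anything else above 2.94 N) or (horizontal distance between canister_1 and stand_well1 below 0.006 m and z of canister_1 in the frame of stand_well1 below -0.012 m and contact force between canister_1 and anything else above 2.94 N) or (horizontal distance between canister_1 and rack_well0 below 0.006 m and z of canister_1 in the frame of rack_well0 below -0.012 m and contact force between canister_1 and anything else below 3.53 N) or (horizontal distance between canister_1 and rack_well1 below 0.006 m and z of canister_1 in the frame of rack_well1 below -0.012 m and contact force between canister_1 and anything else below 3.53 N)) and angle between each of canister_1, canister_2's own z axis and vertical below 0.05 rad and linear speed of each of canister_1, canister_2 below 0.02 m/s and contact force between the fingers and canister_1 below 0.05 N and contact force between each of canister_1, canister_2 and anything else above 0.8 N and ((horizontal distance between canister_2 and stand_well0 below 0.006 m and z of canister_2 in the frame of stand_well0 below -0.012 m and contact force between canister_2 and anything else above 2.94 N) or (horizontal distance between canister_2 and stand_well1 below 0.006 m and z of canister_2 in the frame of stand_well1 below -0.012 m and contact force between canister_2 and anything else above 2.94 N) or (horizontal distance between canister_2 and rack_well0 below 0.006 m and z of canister_2 in the frame of rack_well0 below -0.012 m and contact force between canister_2 and anything else below 3.53 N) or (horizontal distance between canister_2 and rack_well1 below 0.006 m and z of canister_2 in the frame of rack_well1 below -0.012 m and contact force between canister_2 and anything else below 3.53 N)) and contact force between the fingers and canister_2 below 0.05 N); the robot touches nothing.
It fails at once if a canister is pushed or dropped onto the stand or rack with more than 25 N (contact force between any of canister_1, canister_2 and stand above 25 N or contact force between any of canister_1, canister_2 and rack above 25 N).
It fails at once if a canister is dropped: it falls out of the fingers faster than 0.22 m/s (about 2.5 mm of free fall) ((linear speed of canister_1 above 0.22 m/s and contact force between the fingers and canister_1 below 0.05 N) or (linear speed of canister_2 above 0.22 m/s and contact force between the fingers and canister_2 below 0.05 N)).
It fails at once if a canister is tipped by more than 0.35 rad (angle between any of canister_1, canister_2's own z axis and vertical above 0.35 rad).
It fails at once if a shaker or the scoop is moved more than 20 mm (distance of any of shaker_1, shaker_2, scoop from where it was at the start of the episode above 0.02 m).
It also fails if it takes over 67 s, if anything falls off the work surface, if the arm or the gripper's body presses on something with over 40 N, if the wrist force passes 120 N, or if a joint passes its speed limit or range.

### The arm

A 6-joint arm with a two-finger parallel gripper is mounted at the origin on the work surface. World frame = base frame: x ahead of the robot, y to its left, z up, the work surface at z = 0. Lengths are in m, angles in degrees, forces in N, time in s.
With the tool pointing down it reaches from about 0.4 to 0.825 m from the base axis. Payload 7 kg.
Tool frame: the origin (TCP) lies at the very end of the fingers, on their centre line; the grasp point (between the pads) lies 19 mm behind it (ctrl.grip_depth is the z of the grasp point in the tool frame, in m); z points along the fingers, y is the direction in which the jaws open and shut (so a half turn about z gives the same grasp; the last joint's range is limited). The gripper opens to 88 mm and grips with 3 to 60 N. Pads are 19 mm wide; open, the fingers measure 130 mm over their backs; the gripper's body (78 mm by 193 mm) begins 47 mm behind the grasp point.
Start: joints at [-48.753, 20.546, 0.682, 0, -70.136, -16.507], TCP at [0.282, -0.613, 0.227] pointing down, gripper open.
Joint ranges: [-176.03, 176.03], [-82.01, 121.73], [-58.28, 71.71], [-173.87, 95.51], [-174.79, -0.11], [-173.66, 173.66]. Speed limits (degrees/s): [136.94, 136.94, 172.46, 180, 180, 180].

### API

Orientations are given as [roll, pitch, yaw] about the fixed x, y, z axes, in that order (R = Rz(yaw) Ry(pitch) Rx(roll)).
In Python, from plant import telemetry, snapshot, job, models, ctrl gives the robot as it stands.
- The arm moves only by the tool jog_arm, never from a script. Its argument "targets" is text: rows parted by semicolons, each of 7 numbers parted by spaces: the shift along the tool's x, y, z in m, then the turn, a rotation vector about the tool's x, y, z in degrees, then the gripper command: -1 is shut, 1 is fully open, values between are in proportion. A call has exactly 8 rows; each row is the pose to reach, as a shift and turn from the pose measured when the call began, along the tool's axes at that moment; what a row does not reach only later rows make up. A row lasts 1/8 s, in which the tool goes at most 62.5 mm and 10.7 degrees, less where a joint would pass 70% of its speed; a pose out of reach is approached as far as the arm can. A call with a gripper value outside its range is refused whole. The fingers move at their own pace and stop on an object; the grip force is fixed at half the most. Time passes only in rows, so rows that repeat a pose let the fingers close, or fill a call up. It gives the time, the measured TCP pose, the force and the opening at its end, in the units of the state.
- telemetry.get_obs(): the state, without advancing time (a new reading comes with each control period).
- snapshot(name): name is "scene" or "top" or "wrist"; returns a dict with "img" (480x640x3 uint8, red, green, blue), "range_z" (480x640 float32, m along the optical axis (not along the pixel's ray), 0 where there is no reading), "intrinsics" (3x3 intrinsics, pixels), "R" (3x3) and "t" (3): a world point X has camera coordinates R X + t. Camera axes: x right, y down, z forward; pixel columns grow to the right and rows downward; lengths in m; the calibration is good to about 2 mm. A picture is of the moment at which its call begins.
- job.close_job(): hands the job in, once; it reports no verdict.
Trained networks look in a picture, given as the dict that the camera call returned (one of the last four; its "shot" number tells which), for a name from the list of things; names that differ only in an ending like _2 or _b are one class to them, and where a whole thing is asked for, a point or a joint stands for the part that bears it (a point fixed in the world has none). Each returns a list of dicts, best first, with "conf" (0 to 1); they miss things now and then, are a little off and sometimes report something else, mostly with a low value. They report only what shows in the picture. A call takes as long as a camera call.
- models.cut_out(name, picture): "region" (480x640 bool, what is visible of it) and "uv" ([column, row] in pixels, amid what is visible of it).
- models.spot_point(name, picture): "uv" ([column, row] in pixels: a listed point, or the origin of a listed thing).
The state is a dict: "clock": time; "joint_pos": joint angles; "qvel": joint speeds; "tau": joint torques, N m; "tool_pos": TCP position; "orientation": TCP orientation; "force": force on the tool from outside, world axes, zero at the start; "moment": the same for the moment, N m; "opening": finger opening in m.
Only numpy, scipy, OpenCV 4.12 (cv2) and the standard library are available. Lean on these libraries where they do the work, as an engineer would, in place of code of your own. Each camera call takes 0.05 s, during which the arm holds its last target.

## Working session

There is one attempt and no reset: what is moved stays moved. The work goes in short steps, Python scripts to look and compute and a tool call to move; the robot and the scene stay as the last step left them, time stands still between calls to the robot, and variables do not carry over. Pictures are saved under pics/ and viewed, and the job is handed in when it is done.

Besides the shell and the picture viewer there is one more tool, called after "Request:" as name(argument=value, ...) on one line, values as JSON. jog_arm: Moves the arm, as the interface text tells. Its arguments: {"type":"object","properties":{"targets":{"type":"string"}},"required":["targets"]}

```bash
ls; mkdir -p pics; cat > h.py <<'E'
import numpy as np,cv2
from plant import telemetry, snapshot, job, models, ctrl
def save(p,n): cv2.imwrite('pics/'+n+'.png',p['img'][:,:,::-1])
def proj(p,X):
    c=p['R']@np.asarray(X,float)+p['t']; u=p['intrinsics']@c; return u[:2]/u[2]
def cloud(p):
    z=p['range_z'].astype(float); K=p['intrinsics']
    v,u=np.mgrid[0:480,0:640]
    c=np.stack([(u-K[0,2])/K[0,0]*z,(v-K[1,2])/K[1,1]*z,z],-1)
    W=(c-p['t'])@p['R']; W[z<=0]=np.nan
    return W
E
python3 - <<'E'
from h import *
o=telemetry.get_obs(); print(o)
for n in ['scene','top','wrist']:
    p=snapshot(n); save(p,n+'0')
    print(n,p['shot'],-p['R'].T@p['t'])
    W=cloud(p)
    for k in ['canister_1','stand','rack','shaker_1','scoop']:
        for d in models.cut_out(k,p):
            if d['conf']<.3: continue
            r=d['region']; w=W[r]; w=w[~np.isnan(w[:,0])]
            print(k,round(d['conf'],2),np.round(d['uv']),r.sum(),np.round(np.percentile(w,[5,50,95],axis=0),3).tolist() if len(w) else '')
print(telemetry.get_obs()['clock'])
E
```

```text
pics
{'clock': 0.0, 'joint_pos': array([-4.87523072e+01,  2.05907812e+01,  6.35218722e-01, -2.08196793e-02,
       -7.01347611e+01, -1.65072827e+01]), 'qvel': array([ 0.0685226 , -0.00423172,  0.0096456 ,  0.0924506 ,  0.10923723,
       -0.01431318]), 'tau': array([ 2.57802158e-04, -5.82718098e+01,  2.93056977e+01,  6.99683100e+00,
        6.87731575e-03, -1.87558030e-04]), 'tool_pos': array([ 0.282283  , -0.61262   ,  0.22563883]), 'orientation': array([ 1.79907838e+02, -6.90158151e-03, -1.55266675e+02]), 'force': array([ 1.08307271, -0.59114594,  0.18465924]), 'moment': array([-0.02635607, -0.01397078, -0.01195599]), 'opening': 0.08773189600331167}
scene 1 [1.08975728 0.11280441 0.81158815]
canister_1 0.82 [347. 253.] 1265 [[0.56, -0.043, 0.003], [0.596, -0.017, 0.086], [0.606, 0.005, 0.111]]
canister_1 0.77 [374. 209.] 1138 [[0.426, -0.022, 0.008], [0.459, 0.004, 0.081], [0.468, 0.026, 0.111]]
stand 0.64 [246. 237.] 4521 [[0.482, -0.288, 0.01], [0.601, -0.242, 0.048], [0.689, -0.202, 0.112]]
stand 0.41 [288. 302.] 975 [[0.707, -0.108, 0.005], [0.732, -0.084, 0.07], [0.743, -0.068
[... 786 characters left out ...]
43, 0.032], [0.571, -0.02, 0.108], [0.596, 0.002, 0.112]]
stand 0.58 [404. 227.] 5163 [[0.478, -0.286, 0.011], [0.586, -0.247, 0.049], [0.674, -0.204, 0.112]]
rack 0.82 [163. 238.] 4528 [[0.469, 0.198, 0.013], [0.555, 0.242, 0.047], [0.638, 0.282, 0.054]]
shaker_1 0.93 [245. 169.] 657 [[0.675, 0.058, 0.015], [0.69, 0.075, 0.089], [0.712, 0.096, 0.1]]
shaker_1 0.87 [325. 162.] 655 [[0.694, -0.108, 0.015], [0.707, -0.087, 0.089], [0.732, -0.068, 0.1]]
scoop 0.72 [494. 249.] 2011 [[0.399, -0.449, 0.001], [0.542, -0.427, 0.007], [0.6, -0.392, 0.023]]
wrist 3 [ 0.22051617 -0.6421563   0.38579213]
scoop 0.87 [432. 380.] 726 [[0.384, -0.45, 0.008], [0.395, -0.444, 0.02], [0.413, -0.432, 0.024]]
0.9
```

```bash
python3 - <<'E'
import cv2,numpy as np
a=cv2.imread('pics/scene0.png');b=cv2.imread('pics/top0.png')
cv2.imwrite('pics/scene0c.png',a[130:430,120:580]); cv2.imwrite('pics/top0c.png',cv2.resize(b[120:340,100:560],None,fx=1.7,fy=1.7))
E
```

```text
(no output)
```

View pics/scene0.png

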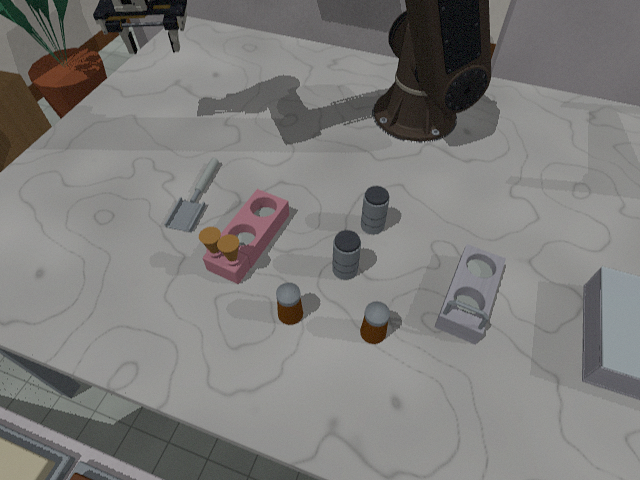

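View pics/top0c.png

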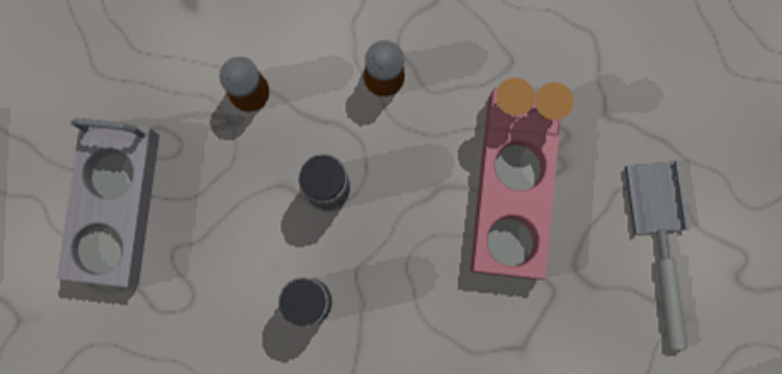

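The scene image shows the pink stand near (245,235), the steel rack near (470,295), canisters at (375,210) and (347,253), shakers at (289,303) and (376,323), and the scoop at (190,200). Next I fit the block and canister poses.

```bash
cat >> h.py <<'E'
def ortho(p,x0,x1,y0,y1,z,s=0.0005):
    # image: row -> x, col -> y
    xs=np.arange(x0,x1,s); ys=np.arange(y0,y1,s)
    X=np.stack(np.meshgrid(xs,ys,indexing='ij')+[np.full((len(xs),len(ys)),z)],-1) if 0 else np.stack([*np.meshgrid(xs,ys,indexing='ij'),np.full((len(xs),len(ys)),z)],-1)
    c=X@p['R'].T+p['t']; u=c@p['intrinsics'].T; u=u[...,:2]/u[...,2:]
    m=u.astype(np.float32)
    return cv2.remap(p['img'],m[...,0],m[...,1],cv2.INTER_CUBIC), cv2.remap(p['range_z'],m[...,0],m[...,1],cv2.INTER_NEAREST), c[...,2]
def planefit(p,x0,x1,y0,y1,z=0.05,tol=0.006,s=0.0005):
    im,d,cz=ortho(p,x0,x1,y0,y1,z,s)
    m=((np.abs(d-cz)<tol)&(d>0)).astype(np.uint8)
    m=cv2.medianBlur(m,5)
    return im,m
E
python3 - <<'E'
from h import *
s=.0005
for n in ['top','scene']:
    p=snapshot(n)
    for nm,b in [('stand',(0.44,0.74,-0.33,-0.16)),('rack',(0.43,0.7,0.15,0.33))]:
        im,m=planefit(p,*b)
        save({'img':im},f'o_{n}_{nm}'); cv2.imwrite(f'pics/m_{n}_{nm}.png',m*255)
        cs,h=cv2.findContours(m,cv2.RETR_CCOMP,cv2.CHAIN_APPROX_NONE)
        for c,hh in zip(cs,h[0]):
            if cv2.contourArea(c)<3000: continue
            if hh[3]<0:
                r=cv2.minAreaRect(c); print(n,nm,'outer',np.round([b[0]+r[0][1]*s,b[2]+r[0][0]*s],4),np.array(r[1])*s,r[2])
            else:
                e=cv2.fitEllipse(c); print(n,nm,'hole',np.round([b[0]+e[0][1]*s,b[2]+e[0][0]*s],4),np.array(e[1])*s)
    # canisters
    for k in ['canister_1']:
        for d in models.cut_out(k,p)[:2]:
            W=cloud(p)[d['region']]; W=W[(abs(W[:,2]-.11)<.004)]
            (cx,cy),r=cv2.minEnclosingCircle(W[:,:2].astype(np.float32)); print(n,k,round(d['conf'],2),cx,cy,r,W.mean(0))
    for w in ['stand_well0','stand_well1','rack_well0','rack_well1']:
        for d in models.spot_point(w,p)[:2]:
            r=p['R'].T@np.linalg.inv(p['intrinsics'])@np.array([*d['uv'],1]); C=-p['R'].T@p['t']; X=C+r*(0.05-C[2])/r[2]
            print(n,w,round(d['conf'],2),np.round(X,4))
E
```

```text
top stand outer [ 0.5778 -0.2464] [0.0862839  0.22014557] 6.627885818481445
top stand hole [ 0.5977 -0.2484] [0.05879964 0.06017078]
top stand hole [ 0.5087 -0.2382] [0.05908227 0.0598791 ]
top rack outer [0.5548 0.243 ] [0.08769494 0.19098372] 6.282492160797119
top rack hole [0.5892 0.2391] [0.05899661 0.05936216]
top rack hole [0.5   0.249] [0.05900222 0.05935834]
top canister_1 0.82 0.4382416307926178 0.003132912563160062 0.025282122194767 [0.43824452 0.003039   0.1097782 ]
top canister_1 0.69 0.5765960216522217 -0.018223188817501068 0.025560112670063972 [ 0.57636494 -0.01860857  0.1094721 ]
top stand_well0 0.91 [ 0.5086 -0.2349  0.05  ]
top stand_well0 0.84 [ 0.5949 -0.2542  0.05  ]
top stand_well1 0.91 [ 0.5086 -0.2349  0.05  ]
top stand_well1 0.84 [ 0.5949 -0.2542  0.05  ]
top rack_well0 0.65 [0.5906 0.2332 0.05  ]
top rack_well0 0.57 [0.4993 0.2507 0.05  ]
top rack_well1 0.65 [0.5906 0.2332 0.05  ]
top rack_well1 0.57 [0.4993 0.2507 0.05  ]
scene stand outer [ 0.5818 -0.2479] [0.0891622  0.22470465] 6.2772979736328125
scene stand hole [ 0.5131 -0.2401] [0.0570365  0.05965533]
scene rack outer [0.5577 0.241 ] [0.08557882 0.19574432] 6.2772979736328125
scene rack hole [0.5036 0.247 ] [0.05745696 0.05942568]
scene canister_1 0.63 0.0 0.0 0.0 [nan nan nan]
scene canister_1 0.58 0.5794322490692139 -0.0207656342536211 0.025889432057738304 [ 0.58029279 -0.02005088  0.10961126]
scene stand_well0 0.77 [ 0.5999 -0.2523  0.05  ]
scene stand_well1 0.77 [ 0.5999 -0.2523  0.05  ]
scene rack_well0 0.75 [0.5903 0.2343 0.05  ]
scene rack_well0 0.71 [0.5016 0.247  0.05  ]
scene rack_well1 0.75 [0.5903 0.2343 0.05  ]
scene rack_well1 0.71 [0.5016 0.247  0.05  ]<stdin>:19: RuntimeWarning: Mean of empty slice.
  ret = um.true_divide(
```

```bash
cat >> h.py <<'E'
from scipy.spatial.transform import Rotation as Ro
def tool():
    o=telemetry.get_obs(); return Ro.from_euler('xyz',o['orientation'],degrees=True).as_matrix(), o['tool_pos'], o
def shift(X,yaw):
    R,t,o=tool(); Rt=Ro.from_euler('xyz',[180,0,yaw],degrees=True).as_matrix()
    d=R.T@(np.asarray(X)-t); rv=Ro.from_matrix(R.T@Rt).as_rotvec(degrees=True)
    print('shift',np.round(d,4),'turn',np.round(rv,2),'clock',o['clock'])
E
python3 - <<'E'
from h import *
p=snapshot('wrist'); R,t,o=tool()
print(p['intrinsics']); print(np.round(R.T@p['R'].T,3)); C=-p['R'].T@p['t']; print(R.T@(C-t))
shift([0.50,-0.238,0.227],173.5)
E
```

```text
[[417.11908909   0.         322.11632763]
 [  0.         417.11908909 240.24317709]
 [  0.           0.           1.        ]]
[[ 0.    -0.966 -0.26 ]
 [ 1.     0.001 -0.001]
 [ 0.001 -0.26   0.966]]
[ 0.0684104  -0.00054469 -0.15922953]
shift [-0.3546  0.2496 -0.0004] turn [ 0.   -0.   31.24] clock 1.55
```

Request:
jog_arm(targets="-0.045 0.028 0 0 0 6 1;-0.1 0.062 0 0 0 12 1;-0.16 0.098 0 0 0 18 1;-0.22 0.135 0 0 0 24 1;-0.28 0.172 0 0 0 28 1;-0.34 0.208 0 0 0 31 1;-0.38 0.233 0 0 0 31.2 1;-0.38 0.233 0 0 0 31.2 1")

```text
clock: 2.55
tool_pos: [0.5318, -0.2396, 0.2267]
orientation: [180.0, 0.0, 173.7]
force: [-0.7, -0.3, 0.2]
opening: 0.0874
```

```bash
cat >> h.py <<'E'
def holes(p,b,s=.0005,z=0.05,tag=''):
    im,m=planefit(p,*b,z=z,tol=.006,s=s)
    cs,h=cv2.findContours(m,cv2.RETR_CCOMP,cv2.CHAIN_APPROX_NONE)
    out=[]
    for c,hh in zip(cs,h[0]):
        if cv2.contourArea(c)<5000: continue
        if hh[3]<0:
            r=cv2.minAreaRect(c); print('outer',np.round([b[0]+r[0][1]*s,b[2]+r[0][0]*s],4),np.round(np.array(r[1])*s,4),round(r[2],2))
        else:
            e=cv2.fitEllipse(c); print('hole',np.round([b[0]+e[0][1]*s,b[2]+e[0][0]*s],4),np.round(np.array(e[1])*s,4)); out.append([b[0]+e[0][1]*s,b[2]+e[0][0]*s])
    if tag: save({'img':im},tag); cv2.imwrite('pics/'+tag+'_m.png',m*255)
    return out
def surfz(p,b,z):
    W=cloud(p).reshape(-1,3); k=(W[:,0]>b[0])&(W[:,0]<b[1])&(W[:,1]>b[2])&(W[:,1]<b[3])&(abs(W[:,2]-z)<.012)
    print('surf z',np.median(W[k,2]),k.sum())
E
python3 - <<'E'
from h import *
print(tool()[1:])
p=snapshot('wrist'); save(p,'w1')
holes(p,(0.44,0.74,-0.33,-0.16),tag='w1o'); surfz(p,(0.54,0.57,-0.26,-0.23),.05)
surfz(p,(0.5,0.6,-0.35,-0.32),0)
E
```

```text
(array([ 0.53178992, -0.2395848 ,  0.22670748]), {'clock': 2.55, 'joint_pos': array([-5.05944417e+00,  1.19445100e+01, -1.12515648e+01, -7.72416911e-03,
       -6.67700444e+01, -9.12082693e+01]), 'qvel': array([ 10.6047428 ,   1.81106109,   2.01536844,   0.23250866,
        -0.89879255, -10.90290481]), 'tau': array([-4.01048223e-03, -4.57703769e+01,  2.86314529e+01,  6.69211060e+00,
        2.94008490e-02, -1.71730150e-01]), 'tool_pos': array([ 0.53178992, -0.2395848 ,  0.22670748]), 'orientation': array([1.79992187e+02, 3.37233835e-02, 1.73729240e+02]), 'force': array([-0.71313111, -0.25804352,  0.19492336]), 'moment': array([-0.09004679,  0.03916843,  0.00028927]), 'opening': 0.08741129406537515})
outer [ 0.5481 -0.244 ] [0.085  0.1522] 6.55
hole [ 0.512  -0.2398] [0.0588 0.0592]
surf z 0.05104256969565867 1281
surf z 0.0012245678796885362 3211
```

View pics/w1.png

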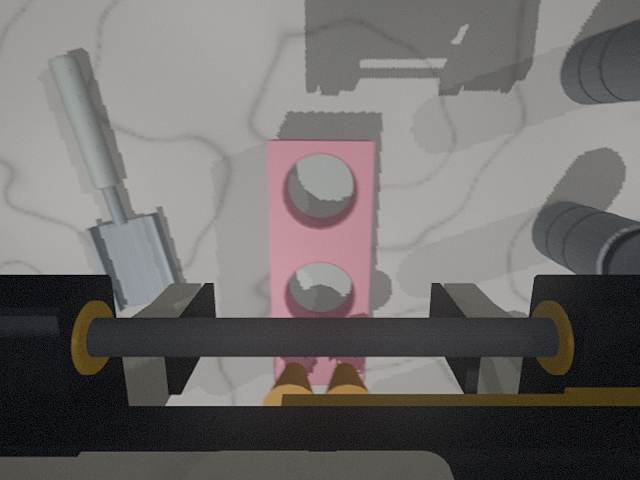

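View pics/w1o.png

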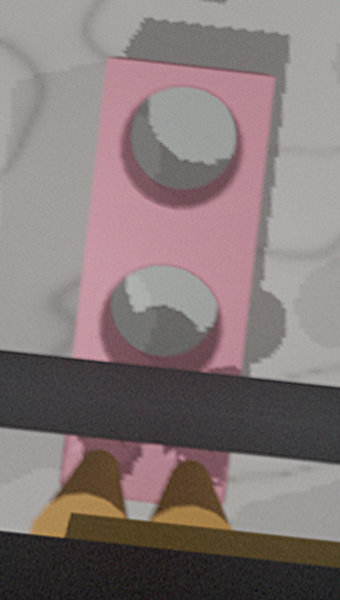

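```bash
python3 - <<'E'
from h import *
p=snapshot('wrist');print(tool()[1])
holes(p,(0.44,0.74,-0.33,-0.16)); surfz(p,(0.54,0.57,-0.26,-0.23),.05)
shift([0.60,-0.02,0.227],173.5)
E
```

```text
[ 0.53107807 -0.24080659  0.22652458]
outer [ 0.5482 -0.244 ] [0.0849 0.1523] 6.56
hole [ 0.512  -0.2398] [0.0589 0.0591]
surf z 0.05107980817104059 1288
shift [-0.0443  0.227  -0.0005] turn [0.   0.01 0.2 ] clock 2.65
```

Request:
jog_arm(targets="-0.008 0.04 0 0 0 0.2 1;-0.016 0.085 0 0 0 0.2 1;-0.026 0.135 0 0 0 0.2 1;-0.036 0.185 0 0 0 0.2 1;-0.044 0.222 0 0 0 0.2 1;-0.044 0.227 0 0 0 0.2 1;-0.044 0.227 0 0 0 0.2 1;-0.044 0.227 0 0 0 0.2 1")

```text
clock: 3.65
tool_pos: [0.5993, -0.0215, 0.2266]
orientation: [-180.0, 0.0, 173.4]
force: [-0.7, -0.0, 0.4]
opening: 0.0873
```

```bash
cat >> h.py <<'E'
def disc(p,b,z=0.111,s=.0005,tag=''):
    im,m=planefit(p,*b,z=z,tol=.005,s=s)
    cs,h=cv2.findContours(m,cv2.RETR_EXTERNAL,cv2.CHAIN_APPROX_NONE)
    for c in cs:
        if cv2.contourArea(c)<2000: continue
        e=cv2.fitEllipse(c); (x,y),r=cv2.minEnclosingCircle(c)
        print('disc',np.round([b[0]+e[0][1]*s,b[2]+e[0][0]*s],4),np.round(np.array(e[1])*s,4),'encl',np.round([b[0]+y*s,b[2]+x*s,r*s],4))
    if tag: save({'img':im},tag); cv2.imwrite('pics/'+tag+'_m.png',m*255)
E
python3 - <<'E'
from h import *
print(tool()[1],tool()[2]['qvel'].round(1))
p=snapshot('wrist'); save(p,'w2')
disc(p,(0.53,0.63,-0.07,0.03),tag='w2o'); surfz(p,(0.57,0.585,-0.03,-0.01),.11)
disc(p,(0.40,0.48,-0.05,0.05)) 
E
```

```text
[ 0.59934174 -0.02145284  0.22662881] [ 0.1 -0.1  0.2  0.   0.  -0.2]
disc [ 0.5799 -0.0195] [0.0495 0.05  ] encl [ 0.58   -0.0193  0.0255]
surf z 0.11109754578540679 674
```

View pics/w2.png

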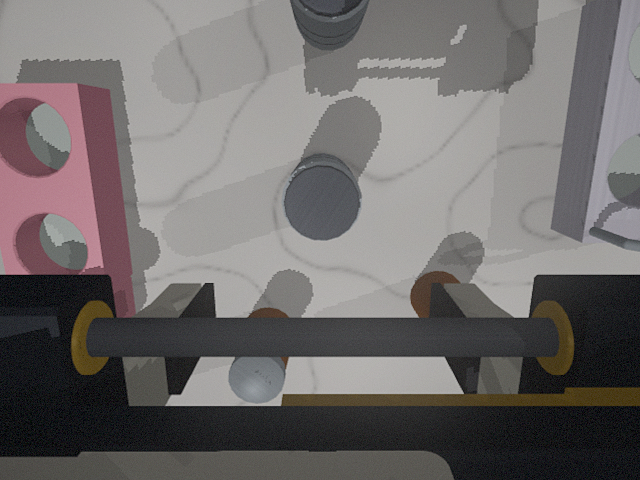

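View pics/w2o.png

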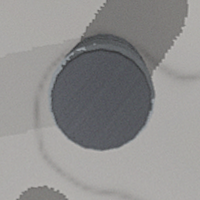

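Request:
jog_arm(targets="0.0194 0 0.03 0 0 0 1;0.0194 0 0.07 0 0 0 1;0.0194 0 0.11 0 0 0 1;0.0194 0 0.14 0 0 0 1;0.0194 0 0.16 0 0 0 1;0.0194 0 0.1675 0 0 0 1;0.0194 0 0.1675 0 0 0 1;0.0194 0 0.1675 0 0 0 1")

```text
clock: 4.7
tool_pos: [0.5808, -0.0193, 0.0602]
orientation: [180.0, 0.1, 173.4]
force: [-0.9, -0.6, 1.0]
opening: 0.0877
```

Request:
jog_arm(targets="0 0 0 0 0 0 -1;0 0 0 0 0 0 -1;0 0 0 0 0 0 -1;0 0 0 0 0 0 -1;0 0 0 0 0 0 -1;0 0 0 0 0 0 -1;0 0 0 0 0 0 -1;0 0 0 0 0 0 -1")

```text
clock: 5.7
tool_pos: [0.5809, -0.0193, 0.0603]
orientation: [180.0, 0.1, 173.4]
force: [-0.9, -0.1, 2.6]
opening: 0.0553
```

```bash
python3 - <<'E'
from h import *
R,t,o=tool(); print(t,o['orientation'],o['force'],o['moment'],o['opening'],o['clock'],o['tau'])
E
```

```text
[ 0.58090786 -0.01928008  0.06032958] [1.79974792e+02 1.07136067e-01 1.73409103e+02] [-0.91730643 -0.09019684  2.58820314] [-0.11204394  0.18874998 -0.04208667] 0.05534962213814502 5.7 [ 3.30114271e-01 -5.04609275e+01  2.19521517e+01  5.02161339e+00
  1.45599246e-01 -4.23176883e-03]
```

Request:
jog_arm(targets="0 0 -0.003 0 0 0 -1;0 0 -0.008 0 0 0 -1;0 0 -0.013 0 0 0 -1;0 0 -0.015 0 0 0 -1;0 0 -0.015 0 0 0 -1;0 0 -0.015 0 0 0 -1;0 0 -0.015 0 0 0 -1;0 0 -0.015 0 0 0 -1")

```text
clock: 6.7
tool_pos: [0.5808, -0.0193, 0.0752]
orientation: [180.0, 0.1, 173.4]
force: [0.4, 0.1, -5.5]
opening: 0.055
```

```bash
python3 - <<'E'
from h import *
for i in range(6):
    R,t,o=tool(); print(t,o['force'].round(2),o['moment'].round(3),o['tau'][1:3].round(3),o['opening'],o['clock'])
    snapshot('wrist')
E
```

```text
[ 0.58078308 -0.01929899  0.07518188] [ 0.43  0.13 -5.5 ] [ 0.033 -0.02  -0.003] [-53.388  24.489] 0.05500824545553132 6.7
[ 0.58078865 -0.01931173  0.07519532] [ 0.75  0.28 -4.47] [-0.044 -0.052  0.06 ] [-53.376  24.49 ] 0.055052348920993505 6.75
[ 0.58077819 -0.01928663  0.0752164 ] [ 0.25  0.33 -4.82] [-0.015 -0.052 -0.019] [-53.368  24.491] 0.054987992601738506 6.8
[ 0.58082218 -0.01929173  0.07524872] [-0.34  0.26 -4.08] [-0.05   0.026  0.011] [-53.362  24.493] 0.054990193500772555 6.85
[ 0.5808182  -0.01928249  0.0752632 ] [-0.23  1.11 -4.2 ] [-0.018 -0.028  0.002] [-53.359  24.496] 0.05527822027264438 6.9
[ 0.58082701 -0.01926861  0.07526798] [ 0.38  0.42 -4.47] [-0.016 -0.026  0.006] [-53.357  24.497] 0.05555877380995341 6.95
```

Request:
jog_arm(targets="0 0 -0.015 0 0 0 -1;0 0 -0.04 0 0 0 -1;0.002 -0.01 -0.055 0 0 0 -1;0.006 -0.035 -0.055 0 0 0 -1;0.013 -0.07 -0.055 0 0 0 -1;0.021 -0.11 -0.055 0 0 0 -1;0.028 -0.15 -0.055 0 0 0 -1;0.035 -0.185 -0.055 0 0 0 -1")

```text
clock: 8.0
tool_pos: [0.5238, -0.2008, 0.1308]
orientation: [180.0, 0.1, 173.4]
force: [0.8, -0.2, -4.7]
opening: 0.0554
```

```bash
python3 - <<'E'
from h import *
shift([0.5129,-0.2396,0.122],173.41); print(tool()[1], tool()[2]['qvel'])
E
```

```text
shift [ 0.0064 -0.0398  0.0088] turn [ 0.03  0.13 -0.03] clock 8.0
[ 0.52381333 -0.20078367  0.13082522] [-29.25735125   0.69820967   0.91538188  -0.08597546  -0.14040314
  29.04987967]
```

Request:
jog_arm(targets="0.004 -0.022 0 0 0 0 -1;0.006 -0.036 0 0 0 0 -1;0.0064 -0.0398 0 0 0 0 -1;0.0064 -0.0398 0.003 0 0 0 -1;0.0064 -0.0398 0.007 0 0 0 -1;0.0064 -0.0398 0.009 0 0 0 -1;0.0064 -0.0398 0.009 0 0 0 -1;0.0064 -0.0398 0.009 0 0 0 -1")

```text
clock: 9.0
tool_pos: [0.5131, -0.2394, 0.1218]
orientation: [180.0, 0.1, 173.4]
force: [0.3, -0.4, -4.3]
opening: 0.0554
```

```bash
python3 - <<'E'
from h import *
shift([0.5129,-0.2396,0.106],173.41); print(tool()[1],tool()[2]['force'], tool()[2]['moment'])
p=snapshot('wrist'); save(p,'w3'); holes(p,(0.44,0.74,-0.33,-0.16))
p=snapshot('top'); save({'img':cv2.resize(p['img'][150:330,300:540],None,fx=3,fy=3)},'t3')
f=[]
for i in range(4): snapshot('top'); f.append(np.r_[telemetry.get_obs()['force'],telemetry.get_obs()['moment']])
print(np.mean(f,0).round(2))
E
```

```text
shift [ 0.0002 -0.0002  0.0158] turn [ 0.02  0.14 -0.01] clock 9.0
[ 0.5130697  -0.23941704  0.12183636] [ 0.31278737 -0.37058989 -4.2671658 ] [-0.1156941  -0.03599064 -0.01341693]
outer [ 0.5026 -0.2388] [0.0848 0.0615] 6.58
[ 0.52 -0.41 -4.34 -0.03 -0.02  0.01]
```

View pics/w3.png

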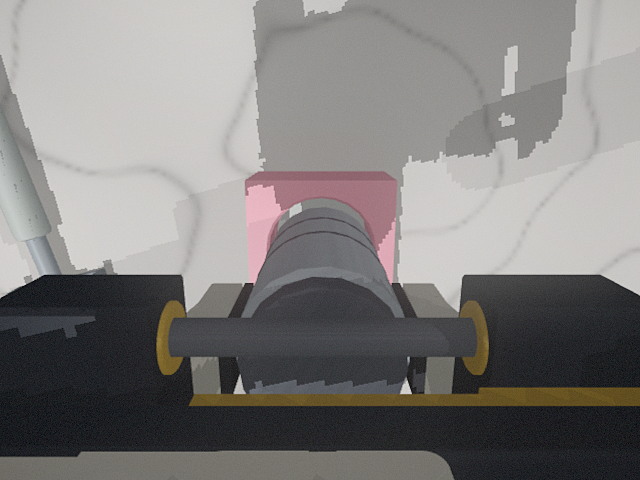

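View pics/t3.png

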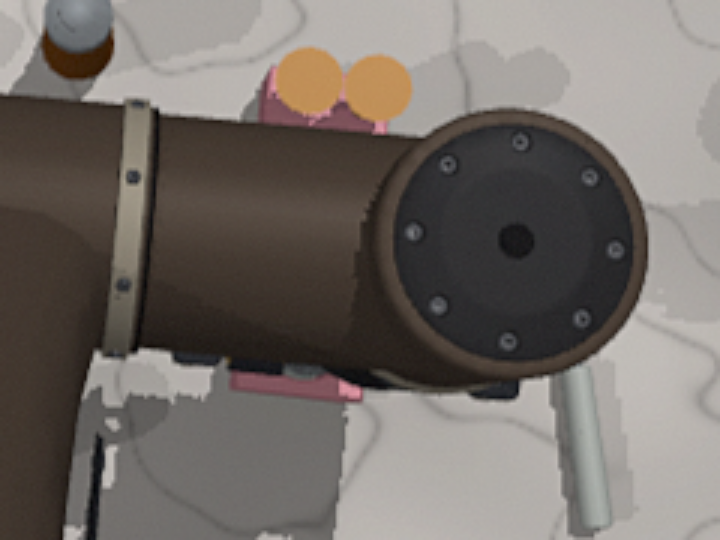

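Request:
jog_arm(targets="0.0002 -0.0002 0.003 0 0 0 -1;0.0002 -0.0002 0.006 0 0 0 -1;0.0002 -0.0002 0.009 0 0 0 -1;0.0002 -0.0002 0.0115 0 0 0 -1;0.0002 -0.0002 0.014 0 0 0 -1;0.0002 -0.0002 0.0165 0 0 0 -1;0.0002 -0.0002 0.018 0 0 0 -1;0.0002 -0.0002 0.018 0 0 0 -1")

```text
clock: 10.3
tool_pos: [0.5127, -0.2398, 0.1037]
orientation: [180.0, 0.1, 173.4]
force: [1.2, 0.5, -3.9]
opening: 0.0552
```

```bash
python3 - <<'E'
from h import *
im=cv2.imread('pics/w1o.png')  # s=.5mm, x0=.44,y0=-.33
save({'img':cv2.resize(im[70:370,70:250],None,fx=2.2,fy=2.2,interpolation=cv2.INTER_CUBIC)[:,:,::-1]},'w1z')
E
```

```text
(no output)
```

View pics/w1z.png

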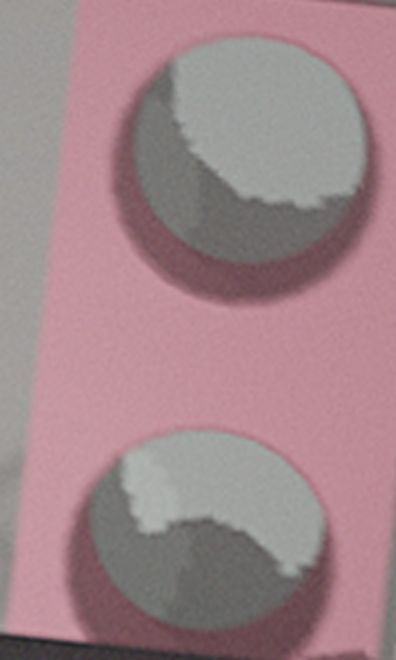

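Request:
jog_arm(targets="0 0 0.002 0 0 0 -1;0 0 0.004 0 0 0 -1;0 0 0.006 0 0 0 -1;0 0 0.008 0 0 0 -1;0 0 0.010 0 0 0 -1;0 0 0.0115 0 0 0 -1;0 0 0.013 0 0 0 -1;0 0 0.013 0 0 0 -1")

```text
clock: 11.3
tool_pos: [0.5126, -0.2398, 0.0906]
orientation: [180.0, 0.1, 173.4]
force: [0.2, -0.1, -4.8]
opening: 0.0553
```

Request:
jog_arm(targets="0 0 0.001 0 0 0 -1;0 0 0.002 0 0 0 -1;0 0 0.003 0 0 0 -1;0 0 0.004 0 0 0 -1;0 0 0.005 0 0 0 -1;0 0 0.005 0 0 0 -1;0 0 0.005 0 0 0 -1;0 0 0.005 0 0 0 -1")

```text
clock: 12.3
tool_pos: [0.5127, -0.2397, 0.0856]
orientation: [180.0, 0.1, 173.4]
force: [-0.5, 0.3, -4.6]
opening: 0.0554
```

Request:
jog_arm(targets="0 0 0.0005 0 0 0 -1;0 0 0.001 0 0 0 -1;0 0 0.0015 0 0 0 -1;0 0 0.002 0 0 0 -1;0 0 0.0025 0 0 0 -1;0 0 0.003 0 0 0 -1;0 0 0.003 0 0 0 -1;0 0 0.003 0 0 0 -1")

```text
clock: 13.3
tool_pos: [0.5127, -0.2398, 0.0826]
orientation: [180.0, 0.1, 173.4]
force: [0.4, 0.4, -4.1]
opening: 0.0553
```

Request:
jog_arm(targets="0 0 0.0005 0 0 0 -1;0 0 0.001 0 0 0 -1;0 0 0.0015 0 0 0 -1;0 0 0.002 0 0 0 -1;0 0 0.002 0 0 0 -1;0 0 0.002 0 0 0 -1;0 0 0.002 0 0 0 -1;0 0 0.002 0 0 0 -1")

```text
clock: 14.3
tool_pos: [0.5127, -0.2398, 0.0807]
orientation: [180.0, 0.1, 173.4]
force: [0.4, -0.2, -5.3]
opening: 0.0556
```

Request:
jog_arm(targets="0 0 0.0005 0 0 0 -1;0 0 0.001 0 0 0 -1;0 0 0.0015 0 0 0 -1;0 0 0.002 0 0 0 -1;0 0 0.002 0 0 0 -1;0 0 0.002 0 0 0 -1;0 0 0.002 0 0 0 -1;0 0 0.002 0 0 0 -1")

```text
clock: 15.3
tool_pos: [0.5127, -0.2398, 0.0787]
orientation: [180.0, 0.1, 173.4]
force: [0.0, 0.2, -5.1]
opening: 0.0551
```

Request:
jog_arm(targets="0 0 0.0005 0 0 0 -1;0 0 0.001 0 0 0 -1;0 0 0.0015 0 0 0 -1;0 0 0.002 0 0 0 -1;0 0 0.002 0 0 0 -1;0 0 0.002 0 0 0 -1;0 0 0.002 0 0 0 -1;0 0 0.002 0 0 0 -1")

```text
clock: 16.3
tool_pos: [0.5127, -0.2398, 0.0767]
orientation: [180.0, 0.1, 173.4]
force: [0.1, -0.6, -4.9]
opening: 0.0554
```

Request:
jog_arm(targets="0 0 0.0005 0 0 0 -1;0 0 0.001 0 0 0 -1;0 0 0.0015 0 0 0 -1;0 0 0.002 0 0 0 -1;0 0 0.002 0 0 0 -1;0 0 0.002 0 0 0 -1;0 0 0.002 0 0 0 -1;0 0 0.002 0 0 0 -1")

```text
clock: 17.3
tool_pos: [0.5127, -0.2398, 0.0747]
orientation: [180.0, 0.1, 173.4]
force: [0.7, -0.2, -3.9]
opening: 0.0554
```

Request:
jog_arm(targets="0 0 0.0005 0 0 0 -1;0 0 0.001 0 0 0 -1;0 0 0.001 0 0 0 -1;0 0 0.001 0 0 0 -1;0 0 0.001 0 0 0 -1;0 0 0.001 0 0 0 -1;0 0 0.001 0 0 0 -1;0 0 0.001 0 0 0 -1")

```text
clock: 18.3
tool_pos: [0.5127, -0.2398, 0.0737]
orientation: [180.0, 0.1, 173.4]
force: [-0.5, 0.2, -4.5]
opening: 0.0552
```

```bash
python3 - <<'E'
from h import *
f=[]
for i in range(4): f.append(telemetry.get_obs()['force']); snapshot('wrist')
print(np.mean(f,0).round(2))
E
```

```text
[ 0.4   0.17 -4.43]
```

Request:
jog_arm(targets="0 0 0.0005 0 0 0 -1;0 0 0.001 0 0 0 -1;0 0 0.001 0 0 0 -1;0 0 0.001 0 0 0 -1;0 0 0.001 0 0 0 -1;0 0 0.001 0 0 0 -1;0 0 0.001 0 0 0 -1;0 0 0.001 0 0 0 -1")

```text
clock: 19.5
tool_pos: [0.5128, -0.2398, 0.0728]
orientation: [180.0, 0.1, 173.4]
force: [-0.3, 0.2, -2.0]
opening: 0.0548
```

Request:
jog_arm(targets="0 0 0.0003 0 0 0 -1;0 0 0.0006 0 0 0 -1;0 0 0.0006 0 0 0 -1;0 0 0.0006 0 0 0 -1;0 0 0.0006 0 0 0 -1;0 0 0.0006 0 0 0 -1;0 0 0.0006 0 0 0 -1;0 0 0.0006 0 0 0 -1")

```text
clock: 20.5
tool_pos: [0.5129, -0.2398, 0.0722]
orientation: [180.0, 0.1, 173.4]
force: [-0.6, 0.6, -0.2]
opening: 0.0553
```

Request:
jog_arm(targets="0 0 0 0 0 0 1;0 0 0 0 0 0 1;0 0 0 0 0 0 1;0 0 0 0 0 0 1;0 0 0 0 0 0 1;0 0 0 0 0 0 1;0 0 -0.01 0 0 0 1;0 0 -0.03 0 0 0 1")

```text
clock: 21.5
tool_pos: [0.5123, -0.2398, 0.1024]
orientation: [180.0, 0.1, 173.4]
force: [-0.4, -0.1, 0.6]
opening: 0.0878
```

```bash
python3 - <<'E'
from h import *
shift([0.46,0.003,0.227],173.41)
E
```

```text
shift [ 0.0798  0.2352 -0.1246] turn [ 0.02  0.05 -0.03] clock 21.5
```

Request:
jog_arm(targets="0 0 -0.04 0 0 0 1;0 0 -0.09 0 0 0 1;0.014 0.04 -0.124 0 0 0 1;0.03 0.09 -0.1245 0 0 0 1;0.048 0.14 -0.1245 0 0 0 1;0.065 0.19 -0.1245 0 0 0 1;0.0785 0.23 -0.1245 0 0 0 1;0.08 0.235 -0.1245 0 0 0 1")

```text
clock: 22.5
tool_pos: [0.4595, 0.0049, 0.2281]
orientation: [179.9, 0.1, 173.6]
force: [1.0, 0.4, 0.1]
opening: 0.0874
```

Request:
jog_arm(targets="0 0 0 0 0 0 1;0 0 0 0 0 0 1;0 0 0 0 0 0 1;0 0 0 0 0 0 1;0 0 0 0 0 0 1;0 0 0 0 0 0 1;0 0 0 0 0 0 1;0 0 0 0 0 0 1")

```text
clock: 23.5
tool_pos: [0.4595, 0.0049, 0.228]
orientation: [179.9, 0.1, 173.6]
force: [0.0, -0.5, 0.4]
opening: 0.0879
```

```bash
python3 - <<'E'
from h import *
print(tool()[1],tool()[2]['force'])
p=snapshot('wrist'); save(p,'w4')
disc(p,(0.39,0.49,-0.05,0.05),tag='w4o'); surfz(p,(0.43,0.45,-0.01,0.01),.11)
q=snapshot('top'); save(q,'t4'); holes(q,(0.43,0.7,0.15,0.33)); disc(q,(0.45,0.57,-.3,-.2),z=.122)
for w,(x,y) in dict(s1=(.598,-.2484),r0=(.5,.249),r1=(.5892,.2391)).items():
    im,d,cz=ortho(q,x-.02,x+.01,y-.015,y+.015,.05,.001); print(w,'floor rel mouth',np.percentile(-(d-cz)[d>0],[10,50,90]).round(4),(d>0).sum())
    W=cloud(q)
d=models.cut_out('canister_1',q)
for e in d[:3]:
    w=cloud(q)[e['region']]; print(e['conf'],np.nanmedian(w,axis=0), np.nanpercentile(w[:,2],90))
W=cloud(q).reshape(-1,3);k=(abs(W[:,0]-.508)<.035)&(abs(W[:,1]+.238)<.035)&(W[:,2]>.1)&(W[:,2]<.14)
print('seated',W[k].mean(0),k.sum())
shift([0.438,0.003,0.059],173.41)
E
```

```text
[0.45945424 0.00488659 0.22801426] [ 0.03028821 -0.466338    0.44149194]
disc [0.4412 0.002 ] [0.0495 0.0499] encl [0.4412 0.0021 0.0254]
surf z 0.11114290092536647 874
outer [0.5666 0.2418] [0.0873 0.1679] 6.76
hole [0.5893 0.2391] [0.0588 0.0597]
disc [ 0.5086 -0.2377] [0.0497 0.0505] encl [ 0.5087 -0.2369  0.0268]
s1 floor rel mouth [-0.0341 -0.0314 -0.0285] 961
r0 floor rel mouth [-0.0206  0.585   0.5914] 955
r1 floor rel mouth [-0.0378 -0.0345 -0.0321] 922
0.55 [ 0.50642865 -0.23387371  0.12030966] 0.12341853335212644
seated [ 0.50791106 -0.23676437  0.11967064] 699
shift [ 0.0216 -0.0046  0.169 ] turn [0.08 0.14 0.17] clock 23.65
```

View pics/w4.png

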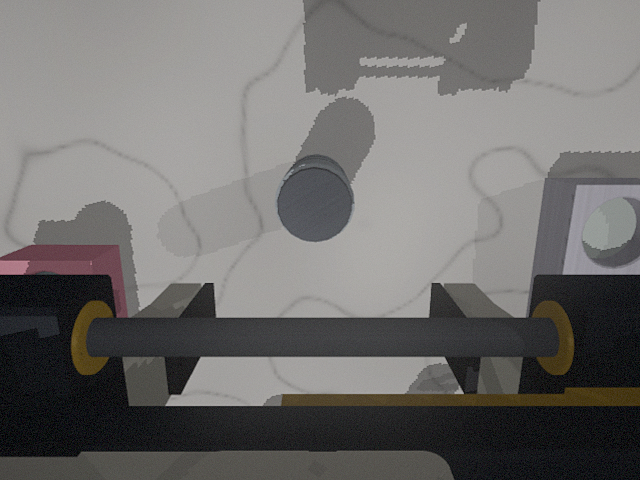

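View pics/t4.png

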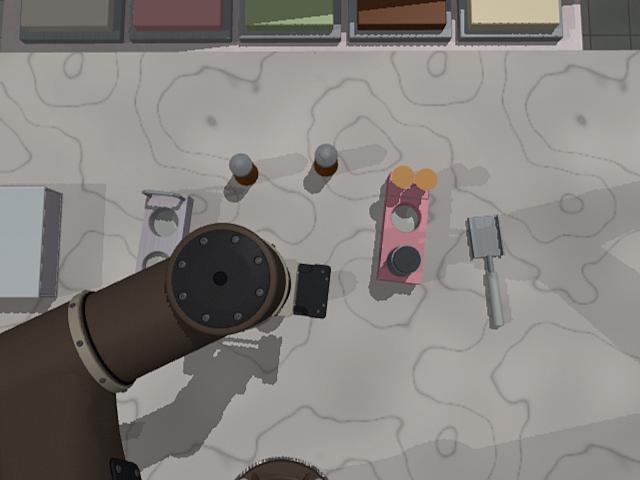

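Request:
jog_arm(targets="0.0176 -0.005 0.03 0 0 0.17 1;0.0176 -0.005 0.07 0 0 0.17 1;0.0176 -0.005 0.11 0 0 0.17 1;0.0176 -0.005 0.14 0 0 0.17 1;0.0176 -0.005 0.16 0 0 0.17 1;0.0176 -0.005 0.1685 0 0 0.17 1;0.0176 -0.005 0.1685 0 0 0.17 1;0.0176 -0.005 0.1685 0 0 0.17 1")

```text
clock: 24.65
tool_pos: [0.4425, 0.0023, 0.0603]
orientation: [179.9, 0.2, 173.4]
force: [0.6, 0.1, -0.6]
opening: 0.0878
```

Request:
jog_arm(targets="0 0 0 0 0 0 -1;0 0 0 0 0 0 -1;0 0 0 0 0 0 -1;0 0 0 0 0 0 -1;0 0 0 0 0 0 -1;0 0 0 0 0 0 -1;0 0 0 0 0 0 -1;0 0 0 0 0 0 -1")

```text
clock: 25.65
tool_pos: [0.4425, 0.0023, 0.0603]
orientation: [179.9, 0.2, 173.4]
force: [-0.9, -0.9, 4.3]
opening: 0.0555
```

Request:
jog_arm(targets="0 0 -0.003 0 0 0 -1;0 0 -0.008 0 0 0 -1;0 0 -0.013 0 0 0 -1;0 0 -0.015 0 0 0 -1;0 0 -0.015 0 0 0 -1;0 0 -0.015 0 0 0 -1;0 0 -0.015 0 0 0 -1;0 0 -0.015 0 0 0 -1")

```text
clock: 26.65
tool_pos: [0.4424, 0.0023, 0.0752]
orientation: [179.9, 0.2, 173.4]
force: [0.4, 0.5, -5.1]
opening: 0.0556
```

```bash
python3 - <<'E'
from h import *
f=[]
for i in range(6):
    R,t,o=tool(); f.append(o['force']); snapshot('wrist')
print(t,o['orientation'],o['opening'],np.mean(f,0).round(2),np.std(f,0),o['clock'])
E
```

```text
[0.44246135 0.00226819 0.07532324] [179.88791572   0.21365816 173.41889829] 0.05555229109063176 [ 0.01  0.29 -4.77] [0.41923002 0.31872549 0.42328049] 26.9
```

Request:
jog_arm(targets="0 0 -0.02 0 0 0 -1;-0.008 -0.002 -0.05 0 0 0 -1;-0.03 -0.006 -0.055 0 0 0 -1;-0.06 -0.012 -0.055 0 0 0 -1;-0.095 -0.02 -0.055 0 0 0 -1;-0.13 -0.027 -0.055 0 0 0 -1;-0.155 -0.032 -0.055 0 0 0 -1;-0.165 -0.036 -0.055 0 0 0 -1")

```text
clock: 27.95
tool_pos: [0.6028, -0.0529, 0.1301]
orientation: [179.9, 0.2, 173.4]
force: [-0.0, -1.0, -5.9]
opening: 0.0553
```

```bash
python3 - <<'E'
from h import *
shift([0.6027,-0.2498,0.128],173.41); print(tool()[1],tool()[2]['orientation'],tool()[2]['force'])
E
```

```text
shift [-0.0225 -0.1956  0.0018] turn [ 0.1   0.16 -0.02] clock 27.95
[ 0.60283901 -0.05292049  0.13010319] [1.79904855e+02 1.63593632e-01 1.73387187e+02] [-0.04768905 -1.01217039 -5.88272734]
```

Request:
jog_arm(targets="-0.002 -0.02 0 0 0 0 -1;-0.006 -0.055 0 0 0 0 -1;-0.011 -0.095 0 0 0 0 -1;-0.016 -0.135 0 0 0 0 -1;-0.02 -0.17 0 0 0 0 -1;-0.0225 -0.19 0 0 0 0 -1;-0.0225 -0.1956 0.002 0 0 0 -1;-0.0225 -0.1956 0.002 0 0 0 -1")

```text
clock: 28.95
tool_pos: [0.602, -0.2497, 0.1275]
orientation: [179.9, 0.1, 173.4]
force: [0.3, 0.1, -4.2]
opening: 0.0554
```

```bash
python3 - <<'E'
from h import *
shift([0.6027,-0.2498,0.106],173.41); print(tool()[1],tool()[2]['qvel'].round(1))
p=snapshot('wrist'); save(p,'w5'); holes(p,(0.44,0.74,-0.33,-0.16)); disc(p,(0.46,0.56,-.29,-.19),z=.123)
print(tool()[1])
E
```

```text
shift [-0.0007 -0.0001  0.0215] turn [ 0.11  0.11 -0.06] clock 28.95
[ 0.60201114 -0.24965774  0.12746013] [ 1.  -0.3  0.   0.  -0.  -0.2]
outer [ 0.5482 -0.2441] [0.0848 0.1522] 6.57
disc [ 0.5131 -0.2399] [0.0476 0.0499] encl [ 0.5126 -0.2398  0.0251]
[ 0.60232185 -0.24922605  0.12764745]
```

View pics/w5.png

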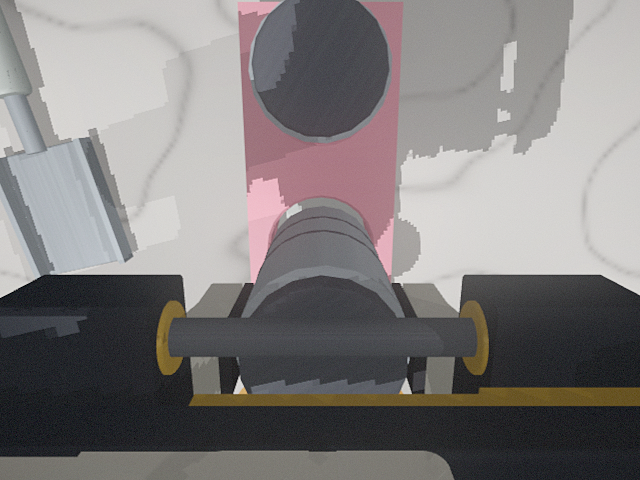

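Request:
jog_arm(targets="-0.0005 -0.0003 0.002 0 0 0 -1;-0.0005 -0.0003 0.006 0 0 0 -1;-0.0005 -0.0003 0.01 0 0 0 -1;-0.0005 -0.0003 0.013 0 0 0 -1;-0.0005 -0.0003 0.016 0 0 0 -1;-0.0005 -0.0003 0.019 0 0 0 -1;-0.0005 -0.0003 0.022 0 0 0 -1;-0.0005 -0.0003 0.022 0 0 0 -1")

```text
clock: 30.0
tool_pos: [0.6026, -0.2496, 0.1053]
orientation: [179.9, 0.1, 173.4]
force: [0.1, 0.5, -4.8]
opening: 0.0556
```

Request:
jog_arm(targets="0 0 0.002 0 0 0 -1;0 0 0.004 0 0 0 -1;0 0 0.006 0 0 0 -1;0 0 0.008 0 0 0 -1;0 0 0.010 0 0 0 -1;0 0 0.012 0 0 0 -1;0 0 0.014 0 0 0 -1;0 0 0.014 0 0 0 -1")

```text
clock: 31.0
tool_pos: [0.6025, -0.2495, 0.0911]
orientation: [179.9, 0.1, 173.4]
force: [-0.6, 0.0, -4.7]
opening: 0.0554
```

Request:
jog_arm(targets="0 0 0.0006 0 0 0 -1;0 0 0.0012 0 0 0 -1;0 0 0.0018 0 0 0 -1;0 0 0.0024 0 0 0 -1;0 0 0.003 0 0 0 -1;0 0 0.003 0 0 0 -1;0 0 0.003 0 0 0 -1;0 0 0.003 0 0 0 -1")

```text
clock: 32.0
tool_pos: [0.6026, -0.2495, 0.0881]
orientation: [179.9, 0.1, 173.4]
force: [0.4, 0.1, -4.4]
opening: 0.0555
```

Request:
jog_arm(targets="0 0 0.0005 0 0 0 -1;0 0 0.001 0 0 0 -1;0 0 0.0015 0 0 0 -1;0 0 0.002 0 0 0 -1;0 0 0.002 0 0 0 -1;0 0 0.002 0 0 0 -1;0 0 0.002 0 0 0 -1;0 0 0.002 0 0 0 -1")

```text
clock: 33.0
tool_pos: [0.6026, -0.2495, 0.0861]
orientation: [179.9, 0.1, 173.4]
force: [0.4, -0.4, -4.5]
opening: 0.0551
```

Request:
jog_arm(targets="0 0 0.0005 0 0 0 -1;0 0 0.001 0 0 0 -1;0 0 0.0015 0 0 0 -1;0 0 0.002 0 0 0 -1;0 0 0.002 0 0 0 -1;0 0 0.002 0 0 0 -1;0 0 0.002 0 0 0 -1;0 0 0.002 0 0 0 -1")

```text
clock: 34.0
tool_pos: [0.6026, -0.2495, 0.0842]
orientation: [179.9, 0.1, 173.4]
force: [-0.5, -0.3, -4.4]
opening: 0.0553
```

Request:
jog_arm(targets="0 0 0.0005 0 0 0 -1;0 0 0.001 0 0 0 -1;0 0 0.0015 0 0 0 -1;0 0 0.002 0 0 0 -1;0 0 0.002 0 0 0 -1;0 0 0.002 0 0 0 -1;0 0 0.002 0 0 0 -1;0 0 0.002 0 0 0 -1")

```text
clock: 35.0
tool_pos: [0.6026, -0.2495, 0.0822]
orientation: [179.9, 0.1, 173.4]
force: [0.5, -0.2, -5.0]
opening: 0.0553
```

Request:
jog_arm(targets="0 0 0.0005 0 0 0 -1;0 0 0.001 0 0 0 -1;0 0 0.0015 0 0 0 -1;0 0 0.002 0 0 0 -1;0 0 0.002 0 0 0 -1;0 0 0.002 0 0 0 -1;0 0 0.002 0 0 0 -1;0 0 0.002 0 0 0 -1")

```text
clock: 36.0
tool_pos: [0.6026, -0.2495, 0.0802]
orientation: [179.9, 0.1, 173.4]
force: [-0.8, 0.5, -5.2]
opening: 0.0554
```

Request:
jog_arm(targets="0 0 0.0005 0 0 0 -1;0 0 0.001 0 0 0 -1;0 0 0.0015 0 0 0 -1;0 0 0.0015 0 0 0 -1;0 0 0.0015 0 0 0 -1;0 0 0.0015 0 0 0 -1;0 0 0.0015 0 0 0 -1;0 0 0.0015 0 0 0 -1")

```text
clock: 37.0
tool_pos: [0.6027, -0.2495, 0.0788]
orientation: [179.9, 0.1, 173.4]
force: [-1.3, 1.1, -0.8]
opening: 0.0554
```

Request:
jog_arm(targets="0 0 0.0003 0 0 0 -1;0 0 0.0003 0 0 0 -1;0 0 0.0003 0 0 0 -1;0 0 0.0003 0 0 0 -1;0 0 0.0003 0 0 0 -1;0 0 0.0003 0 0 0 -1;0 0 0.0003 0 0 0 -1;0 0 0.0003 0 0 0 -1")

```text
clock: 38.0
tool_pos: [0.6027, -0.2495, 0.0785]
orientation: [179.9, 0.1, 173.4]
force: [-0.1, 0.3, -0.7]
opening: 0.0552
```

Request:
jog_arm(targets="0 0 0 0 0 0 1;0 0 0 0 0 0 1;0 0 0 0 0 0 1;0 0 0 0 0 0 1;0 0 0 0 0 0 1;0 0 0 0 0 0 1;0 0 -0.01 0 0 0 1;0 0 -0.03 0 0 0 1")

```text
clock: 39.0
tool_pos: [0.6022, -0.2495, 0.1086]
orientation: [179.9, 0.0, 173.4]
force: [1.2, -0.4, 0.5]
opening: 0.0878
```

Request:
jog_arm(targets="0 0 -0.05 0 0 0 1;0 0 -0.1 0 0 0 1;0.005 0.04 -0.13 0 0 0 1;0.01 0.09 -0.13 0 0 0 1;0.015 0.14 -0.13 0 0 0 1;0.02 0.19 -0.13 0 0 0 1;0.02 0.21 -0.13 0 0 0 1;0.02 0.21 -0.13 0 0 0 1")

```text
clock: 40.0
tool_pos: [0.6067, -0.0378, 0.2396]
orientation: [179.9, 0.1, 173.5]
force: [0.4, -0.4, -0.7]
opening: 0.0878
```

```bash
python3 - <<'E'
from h import *
print(tool()[1],tool()[2]['force'],tool()[2]['clock'])
q=snapshot('top'); save(q,'t6'); disc(q,(0.45,0.57,-.3,-.2),z=.121); disc(q,(0.56,0.64,-.3,-.2),z=.128)
s=snapshot('scene'); save(s,'s6')
for n,p in (('top',q),('scene',s)):
  W=cloud(p)
  for k in ['shaker_1','scoop']:
    for d in models.cut_out(k,p)[:2]:
        w=W[d['region']]; print(n,k,round(d['conf'],2),np.nanmedian(w,axis=0).round(3))
E
```

```text
[ 0.60671152 -0.03776949  0.23961102] [ 0.39861534 -0.38668358 -0.73462869] 40.0
disc [ 0.5086 -0.2379] [0.0496 0.0505] encl [ 0.5085 -0.2379  0.026 ]
disc [ 0.5977 -0.2476] [0.0498 0.0505] encl [ 0.5976 -0.2474  0.0259]
top shaker_1 0.64 [ 0.711 -0.103  0.091]
top shaker_1 0.54 [ 0.597 -0.239  0.05 ]
top scoop 0.89 [ 0.542 -0.427  0.007]
scene shaker_1 0.87 [0.714 0.079 0.076]
scene shaker_1 0.78 [ 0.732 -0.084  0.074]
scene scoop 0.84 [ 0.547 -0.429  0.006]
```

View pics/t6.png

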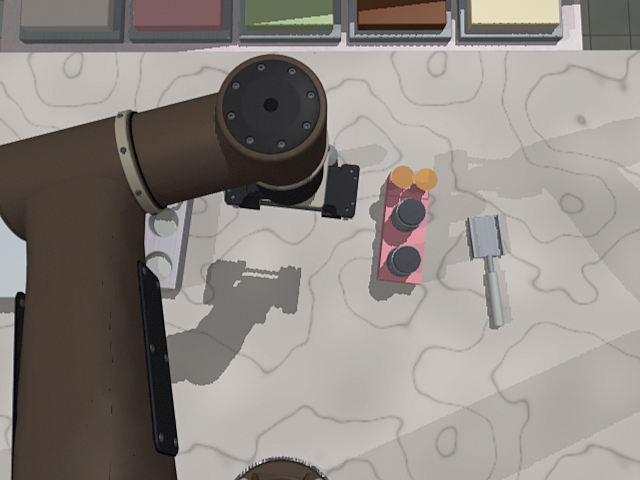

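View pics/s6.png

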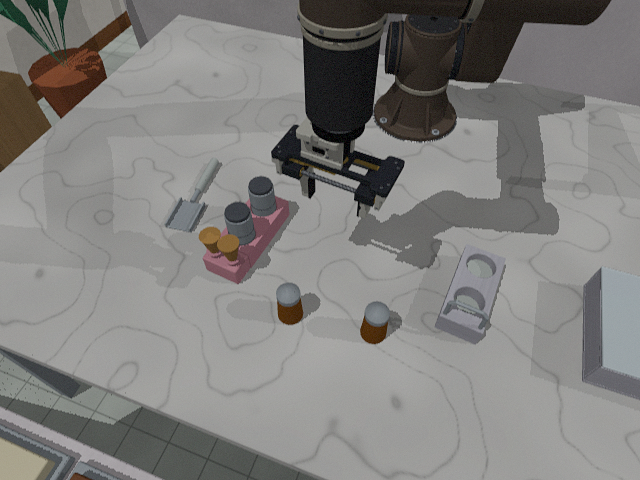

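Both canisters are upright in the stand's wells, at (404,260) and (408,214) in the top view. The shakers and scoop haven't moved and the gripper is clear, so I'm handing in the job.

```bash
python3 - <<'E'
from h import *
print(job.close_job(), telemetry.get_obs()['clock'])
E
```

```text
the job is handed in; nothing more can be done
the job is handed in; nothing more can be done
```

Both canisters turned out to be full, so both are in the cone stand, and the job was handed in at about 40 s of the 67 s allowed.

- **Weights:** Held about 15 mm above the counter, the first pulled about 4.6 N (roughly 470 g) and the second about 4.8 N (roughly 490 g). Both are well over the 330 g limit, even with about 0.5 N of sensor noise.
- **Seating:** I lowered each one in small steps until the floor took almost all of its weight, then let go. The first went into well 0, whose floor is about 37 mm down. The second went into well 1, about 31 mm down, with roughly 0.7–1 N still hanging on the gripper.
- **Last checks:** In the top view both canisters sit within 1 mm of their well centres and look upright in both views. The scene camera put both shakers and the scoop within 1 mm of where they started. The gripper was clear of everything.
- **Disagreements:**
  - The fixed cameras differed from each other by 3–4 mm, so I positioned from differences measured with the wrist camera.
  - In the last top view the arm hid most of the shakers, and the network wrongly reported a canister as one.

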